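Draw the watch carriage out to the mark and hold it

TASK

On the steel tray, the watch winder's spring-loaded carriage is parked: slide its square brass pull knob sideways along the cross slot of the dark gate plate until it lines up with the exit slot, then draw it out through that slot until the red pointer stands level with the yellow mark clip, so that I can take the watch off. The carriage springs back if you let go, so finish still holding it steady at the mark. Leave the mark clip where it is set, and do not disturb the pyramid bottle, the roll-on vial or the ring cone.

Things in the scene. Friction and masses are not known exactly. Their poses are not given: they have to be found in the camera images.
- tray: matte steel tray, 420 x 520 mm, floor 4 mm thick, rim 14 mm high, fixed; origin at the centre of its underside
- winder: watch winder, fixed on the tray floor: white base plate 320 x 150 x 12 mm; black housing with clear roof, 139 mm high, from x = +85 to +225 mm of its frame; in front of it a dark gate plate, top 18 mm up. Origin on the underside below the middle of the crossbar when home; z up, its own -x is the pull-out direction, its own +y the side where the knob is parked
- slot_corner (a point): where the gate plate's cross slot meets its exit slot, 18 mm above the winder's underside. Both slots are 15 mm wide, for the knob's 10 mm stem. The cross slot runs from here 40 mm along the winder's +y (stem centre to stem centre), the exit slot runs from here straight along its -x
- knob_grip (a point): point to grip on the pull knob: on the axis of an upright square brass post 20 x 20 mm, sides parallel to the winder's x and y, 44 mm tall; this point is 18 mm below its top and 26 mm above the steel crossbar that the post stands on (54 mm above the winder's underside)
- pull_knob (a joint): sideways position of the knob along the carriage's crossbar in m: 0 = fully to the winder's +y side, grows toward its -y side, 0.040 = end stop, in line with the exit slot. Slides stiffly (about 1 N) and stays where it is left. While it is below about 0.037 the gate stops the carriage after 2 to 3 mm
- carriage (a joint): how far the carriage is drawn out in m, along the winder's -x: 0 = home, stop at 0.070. A spring pulls it home: about 4 N at 0, 100 N/m more on the way out, so 7 to 10 N at the mark. The knob, crossbar, pointer and watch cushion travel with it as one
- pointer (a point): tip of the small red pointer at the crossbar's end on the winder's -y side, 27 mm above the winder's underside; 66 mm to the -y side of the winder's middle line; moves with the carriage
- mark (a point): point on the yellow mark clip (4 mm thick, 24 mm high) that rides on the rail along the winder's -y edge; on the line along which the pointer tip travels, 28 to 55 mm from the pointer's home in the pull-out direction. The pointer is at the mark when both have the same x in the winder's frame. The clip is stiff but can be pushed off its setting
- bottle: frosted pyramid perfume bottle with a white cap, about 54 mm square, 92 mm tall, loose; origin at the centre of its underside
- vial: amber glass roll-on vial with a brass cap, 25 mm diameter, 76 mm tall, standing loose; origin at the centre of its underside
- cone: sky blue ceramic ring cone, foot 60 mm diameter, 72 mm tall, with a ring on it, loose; origin at the centre of its underside
- front (a joint): the winder's clear swing-open front, 146 mm wide, 118 mm high, hinged upright on the housing's front -y edge: 0 = shut, 3.1 = fully open in line with the housing's face; it stands wide open (2.75 to 3.05 rad) and can stay so

How it is judged (in metres and radians):
On the way:
1. the knob is slid sideways into line with the exit slot (value of joint pull_knob above 0.036 m), for 0.05 s.
At the end, for the whole second after the job is handed in: The robot still holds the knob against the spring (at least 2 N between its fingers and the winder's parts), the red pointer is within 5 mm of the mark clip's middle along the pull direction, and the carriage is at rest, all through the last second (x of pointer in the frame of mark between -0.005 and 0.005 m and velocity of joint carriage between -0.01 and 0.01 m/s and contact force between the fingers and winder above 2 N); the arm keeps its last pose, push and grip.
It fails at once if the mark clip is pushed more than 4 mm from its setting (distance of mark from where it was at the start of the episode above 0.004 m).
It fails at once if a bystander is shoved more than 20 mm or tipped (distance of any of bottle, vial, cone from where it was at the start of the episode above 0.02 m or angle between any of bottle, vial, cone's own z axis and vertical above 0.35 rad).
It also fails if it takes over 35 s, if anything falls off the work surface, if the arm or the gripper's body presses on something with over 40 N, if the wrist force passes 120 N, or if a joint passes its speed limit or range.

ROBOT

A 6-joint arm with a two-finger parallel gripper is mounted at the origin on the work surface. World frame = base frame: x ahead of the robot, y to its left, z up, the work surface at z = 0. Lengths are in mm, angles in rad, forces in N, time in s.
With the tool pointing down it reaches from about 350 to 850 mm from the base axis. Payload 8.1 kg.
Tool frame: the origin (TCP) lies between the finger pads; the fingertips stand 8 mm ahead of it and the grasp point (between the pads) lies 11 mm behind it; z points along the fingers, y is the line along which they close (so a half turn about z gives the same grasp; the last joint's range is limited). The gripper opens to 93 mm and grips with 3 to 60 N. Pads are 15 mm wide; open, the fingers measure 128 mm over their backs; the gripper's body (75 mm by 188 mm) begins 65 mm behind the grasp point.
Start: joints at [-1.189, 0.13, 1.488, -0, 1.523, -0.085], TCP at [270.038, -535.803, 226.635] pointing down, gripper open.
Joint ranges: [-2.96, 2.96], [-0.89, 2.26], [0.02, 2.5], [-1.34, 4.48], [0, 2.73], [-2.66, 2.66]. Speed limits (rad/s): [2.39, 2.39, 2.79, 3.14, 3.14, 3.14].

INTERFACE

Orientations are given as a unit quaternion [x, y, z, w].
In Python, from rig import robot gives the robot as it stands. The module is installed in compiled form; this text tells all that it offers.
- The arm moves only by the shell command python3 -m pendant 'ROWS' [OPENING] [FORCE]. ROWS is JSON, a list of rows, each an object of numbers: "dx", "dy", "dz": the shift along the tool's x, y, z normalised to -1 to 1, where 1 is 0.04 m; "ax", "ay", "az": the turn, a rotation vector about the tool's x, y, z normalised to -1 to 1, where 1 is 5 degrees. In form: [{"dx": .., "dy": .., "dz": .., "ax": .., "ay": .., "az": ..}, ...]. A call has 1 to 10 rows; each row shifts and turns the commanded pose from where the row before left it, along the tool's axes as they then stand; what a row does not reach is not made up. A row lasts 1/12 s, in which the tool goes at most 41.7 mm and 7.16 degrees, less where a joint would pass 70% of its speed; a pose out of reach is approached as far as the arm can. A call with a number of a shift or a turn outside -1 to 1 is refused whole. A call with a gripper value outside its range is refused whole. OPENING is the opening, from -1 (shut) to 1 (fully open), set as the call begins (- or left out, the last holds). The fingers move at their own pace and stop on an object; FORCE is the grip in N (left out, the last holds). Time passes only in rows, so rows that do not move let the fingers close. It gives the time, the measured TCP pose, the force, the opening and the grip force at its end, in the units of the state.
- robot.get_state(): the state, without advancing time (a new reading comes with each control period).
- robot.get_image(name): name is "scene" or "top" or "wrist"; returns (picture, depth): 384x512x3 uint8, blue, green, red; 384x512 float32, mm along the optical axis (not along the pixel's ray), 0 where there is no reading.
- robot.calibration(name): a dict with "intrinsics" (3x3 intrinsics, pixels), "k1" (the pictures are not rectified: a ray, as slopes to the right and down, at radius r is drawn at 1 + k1 r^2 times it, then the intrinsics apply), "world_to_cam" (4x4, takes a point from world to camera coordinates). Camera axes: x right, y down, z forward; pixel columns grow to the right and rows downward; lengths in mm; the calibration is good to about 2 mm. A picture is of the moment at which its call begins: read the wrist's pose just before it. calibration takes no time and is no camera call; for the wrist camera it gives the pose at the moment of the call.
- robot.hand_in(): hands the job in; it is judged then, once.
The state is a dict: "time": time; "q": joint angles; "qd": joint speeds; "joint_efforts": joint torques, N m; "eef_pos": TCP position; "orientation": TCP orientation; "ft_force": force on the tool from outside, world axes, zero at the start; "torque": the same for the moment, N m; "width": opening from 0.0 (shut) to 1.0 (fully open); "finger_force": force on a finger pad.
Only numpy, scipy, OpenCV 4.12 (cv2) and the standard library are available. Lean on these libraries where they do the work, as an engineer would, in place of code of your own. Each camera call takes 0.05 s, during which the arm holds its last target. There are 200 camera calls.

## Working session

There is one attempt and no reset: what is moved stays moved. The work goes in short steps, Python scripts to look and compute and a shell command to move; the robot and the scene stay as the last step left them, time stands still between calls to the robot, and variables do not carry over. Pictures are saved under pics/ and viewed, at most 10 in all, crops included, and the job is handed in when it is done.

```bash
mkdir -p pics
cat > h.py <<'E'
import numpy as np, cv2
from rig import robot
def snap(n,tag):
    c=robot.calibration(n); im,d=robot.get_image(n)
    cv2.imwrite(f'pics/{tag}.png',im); np.savez(f'{tag}.npz',im=im,d=d,K=c['intrinsics'],k1=c['k1'],T=c['world_to_cam'])
def load(tag):
    return dict(np.load(f'{tag}.npz'))
def ray(s,uv):
    K=s['K'];k1=float(s['k1']);p=np.array([(uv[0]-K[0,2])/K[0,0],(uv[1]-K[1,2])/K[1,1]]);x=p.copy()
    for _ in range(20): x=p/(1+k1*(x@x))
    R=s['T'][:3,:3];t=s['T'][:3,3]
    return -R.T@t, R.T@np.array([x[0],x[1],1])
def plane(s,uv,z):
    o,d=ray(s,uv); return o+d*(z-o[2])/d[2]
def dep(s,uv):
    o,d=ray(s,uv); z=s['d'][int(round(uv[1])),int(round(uv[0]))]; return o+d*z
E
python3 - <<'E'
from h import *
for n in('scene','top'): snap(n,n+'0')
a=cv2.imread('pics/top0.png');cv2.imwrite('pics/top0b.png',cv2.resize(a,(800,600)))
a=cv2.imread('pics/scene0.png');cv2.imwrite('pics/scene0b.png',cv2.resize(a,(800,600)))
print(robot.get_state())
E
```

```text
{'time': 0.1, 'q': array([-1.18937600e+00,  1.31066112e-01,  1.48917555e+00, -2.34060307e-06,
        1.52302141e+00, -8.54033104e-02]), 'qd': array([ 0.00037873, -0.00184888, -0.00261657,  0.00082153, -0.00033705,
       -0.00165245]), 'joint_efforts': array([ 7.89116893e-04, -5.61343074e+01, -4.93092942e+01,  7.70105445e-02,
        2.92280334e-02, -1.95951850e-05]), 'eef_pos': array([ 269.85822812, -535.31785542,  225.70117397]), 'orientation': array([ 9.72882560e-01,  2.31298136e-01, -1.24324053e-04, -8.25909906e-04]), 'ft_force': array([-0.48650233, -0.07895069,  0.32557625]), 'torque': array([-0.02183032, -0.02320724,  0.02208149]), 'finger_force': 0.0, 'width': 0.9987753787400444}
```

View pics/top0b.png

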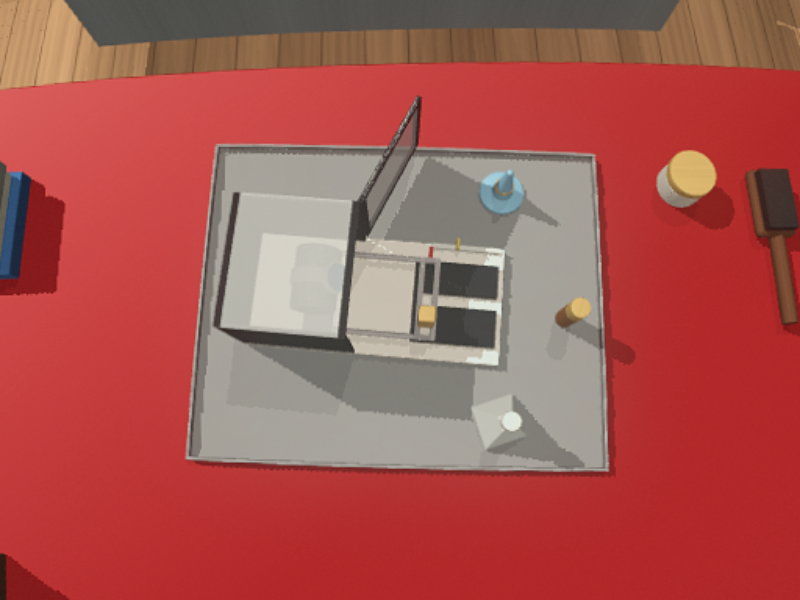

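View pics/scene0b.png

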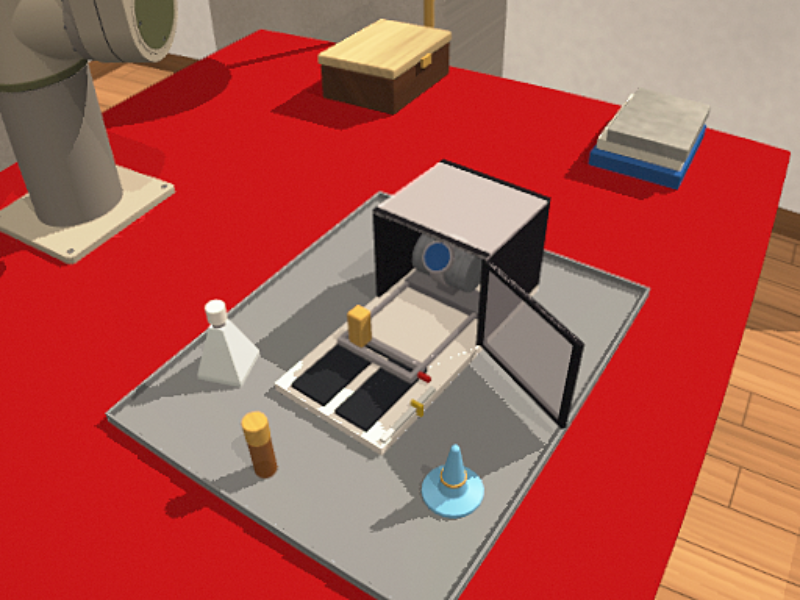

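The top view (800x600) shows the knob at (427,316), the red pointer at (431,252), the yellow clip at (458,244), the cone at (502,192), the vial at (578,308), the bottle at (510,420) and the housing on the left. The scene view agrees. Next I measure these points.

Run:
```python
from h import *
s=load('top0'); hsv=cv2.cvtColor(s['im'],cv2.COLOR_BGR2HSV)
print('cam',ray(s,(256,192))[0])
def blobs(s,m,box,zs,name):
    M=np.zeros_like(m);x0,y0,x1,y1=box;M[y0:y1,x0:x1]=m[y0:y1,x0:x1]
    n,l,st,c=cv2.connectedComponentsWithStats(M)
    for i in range(1,n):
        if st[i,4]>=4: print(name,st[i],c[i].round(1),'plane',plane(s,c[i],zs).round(1),'depth',dep(s,c[i]).round(1))
yel=cv2.inRange(hsv,(15,100,90),(35,255,255)); red=cv2.inRange(hsv,(0,150,80),(8,255,255))
blobs(s,yel,(225,140,400,220),76,'yel')
blobs(s,red,(225,140,370,220),31,'red')
for n,uv in dict(cornerA=(497*.64+5,250*.64),).items(): pass
# tray/winder direction: white plate's front edge & housing roof corners
for n,uv,z in [('roofFL',(355,200),143),('roofFR',(347,335),143),('roofBL',(237,193),143),('roofBR',(218,327),143),('plateL',(505,250),16),('plateR',(499,365),16),('trayA',(217,146),14),('trayB',(595,155),14),('trayC',(607,470),14),('trayD',(188,459),14),('cone',(502,192),4),('vialtop',(578,308),80),('bottlecap',(511,421),96),('doortip',(418,98),120)]:
    u=np.array(uv)*.64; print(n,plane(s,u,z).round(0),dep(s,u).round(0))
s2=load('scene0'); h2=cv2.cvtColor(s2['im'],cv2.COLOR_BGR2HSV)
blobs(s2,cv2.inRange(h2,(15,100,60),(35,255,255)),(200,180,300,300),31,'sc yel')
blobs(s2,cv2.inRange(h2,(0,150,60),(8,255,255)),(250,220,290,260),31,'sc red')
a=s['im'][140:240,220:345];cv2.imwrite('pics/crop.png',cv2.resize(a,None,fx=6,fy=6,interpolation=cv2.INTER_CUBIC))
```

```text
cam [441.74814696 -21.46998062 745.57095742]
yel [292 152   3   8  16] [292.6 155.6] plane [650.  -98.1  76. ] depth [ 664.2 -103.3   30.6]
yel [362 191  16  15 178] [369.4 197.6] plane [ 566.7 -235.3   76. ] depth [ 565.8 -233.8   80.7]
yel [268 196  11  14 137] [272.8 202. ] plane [563.7 -58.   76. ] depth [563.6 -58.   76.5]
red [275 158   2   6  12] [275.5 160.5] plane [654.8 -68.9  31. ] depth [654.2 -68.8  32.8]
roofFL [681.  18. 143.] [736.  27.   4.]
roofFR [533.  28. 143.] [553.  39.  17.]
roofBL [694. 148. 143.] [694. 148. 145.]
roofBR [545. 164. 143.] [545. 163. 145.]
plateL [ 658. -167.   16.] [ 661. -169.    5.]
plateR [ 510. -149.   16.] [ 511. -151.    5.]
trayA [819. 216.  14.] [818. 215.  16.]
trayB [ 791. -302.   14.] [ 798. -307.   -1.]
trayC [ 376. -277.   14.] [ 376. -277.   12.]
trayD [404. 238.  14.] [403. 242.   0.]
cone [ 743. -171.    4.] [ 730. -164.   35.]
vialtop [ 567. -235.   80.] [ 566. -235.   81.]
bottlecap [ 441. -145.   96.] [ 441. -145.   95.]
doortip [818. -56. 120.] [806. -55. 140.]
sc yel [222 195  16  27 339] [229.6 208.1] plane [552.6 -38.4  31. ] depth [575.1 -69.4  66.3]
sc yel [263 255   8  12  54] [267.  260.4] plane [ 671.2 -111.7   31. ] depth [ 668.6 -107.    24.7]
sc red [267 238   9   7  37] [271.  240.9] plane [656.  -71.4  31. ] depth [656.1 -71.5  31.2]
```

View pics/crop.png

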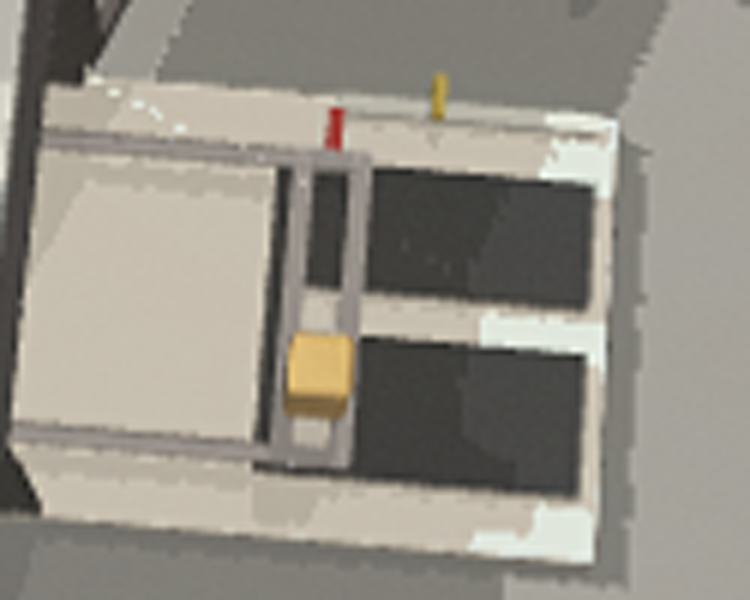

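Crop: the red pointer is at (336,128), the clip at (440,97), the knob top at (321,368), and the exit slot runs between the dark plates at about y 300–345. From these I'll work out the winder frame.

Run:
```python
from h import *
s=load('top0')
P=lambda u,v,z: plane(s,((u+.5)/6-.5+220,(v+.5)/6-.5+140),z)
def ang(a,b): d=(b-a)[:2]; return np.degrees(np.arctan2(d[1],d[0])).round(2)
print('front edge',ang(P(578,495,22),P(597,185,22)), 'plate front',ang(P(595,562,16),P(617,122,16)))
print('exit slot up',ang(P(588,308,22),P(368,290,22)),'lo',ang(P(586,353,22),P(362,338,22)))
print('plate sides',ang(P(595,562,16),P(45,512,16)),'dark ends',ang(P(592,185,22),P(375,170,22)),ang(P(575,497,22),P(350,485,22)))
for n,u,v,z in [('knob',321,367,76),('ptr tip',337,108,31),('ptr base',333,150,31),('clip top',441,75,28),('clip',440,97,28),('slotU',588,308,22),('slotL',586,353,22),('slotU2',368,290,22),('slotL2',362,338,22)]: print(n,P(u,v,z).round(1))
s2=load('scene0')
# two-view of pointer and clip centroids
def tri(a,b):
    o1,d1=ray(s,a);o2,d2=ray(s2,b);A=np.c_[d1,-d2];t=np.linalg.lstsq(A,o2-o1,rcond=None)[0]
    p,q=o1+d1*t[0],o2+d2*t[1];return ((p+q)/2).round(1),np.linalg.norm(p-q).round(1)
print('clip',tri((292.6,155.6),(267,260.4)),'ptr',tri((275.5,160.5),(271,240.9)))
```

```text
front edge -7.01 plate front -6.47
exit slot up 83.61 lo 84.46
plate sides 83.09 dark ends 84.4 85.19
knob [565.9 -58.6  76. ]
ptr tip [660.8 -69.7  31. ]
ptr base [646.4 -67.8  31. ]
clip top [ 672.2 -104.9   28. ]
clip [ 664.6 -104.2   28. ]
slotU [ 593.1 -149.9   22. ]
slotL [ 578.1 -148.3   22. ]
slotU2 [601.1 -77.9  22. ]
slotL2 [585.2 -75.3  22. ]
clip (array([ 667.1, -104.3,   21.2]), np.float64(0.1)) ptr (array([655.2, -69.3,  28.7]), np.float64(0.6))
```

```bash
python3 -m pendant '[{"dx":0.855,"dy":-0.523},{"dx":0.855,"dy":-0.523},{"dx":0.855,"dy":-0.523},{"dx":0.855,"dy":-0.523},{"dx":0.855,"dy":-0.523},{"dx":0.855,"dy":-0.523},{"dx":0.855,"dy":-0.523},{"dx":0.855,"dy":-0.523},{"dx":0.855,"dy":-0.523},{"dx":0.855,"dy":-0.523}]' 0.0 30
python3 -m pendant '[{"az":-1},{"az":-1},{"az":-1},{"az":-1},{"az":-1},{"az":-1},{"az":-1},{"az":-1},{"az":-1},{"az":-1}]'
cat >> h.py <<'E'
from scipy.spatial.transform import Rotation as Ro
EX=np.array([.111,.994,0]); EY=np.array([-.994,.111,0])
def go(t):
    s=robot.get_state();R=Ro.from_quat(s['orientation']).as_matrix()
    yaw=np.degrees(np.arctan2(R[1,1],R[0,1]))
    X=np.c_[-EX,-EY,[0,0,-1]] # wanted tool axes
    print('t',s['time'],'pos',s['eef_pos'].round(1),'yaw',yaw.round(2),'shift tool mm',(R.T@(np.array(t)-s['eef_pos'])).round(1),
     'turn deg',np.degrees(Ro.from_matrix(R.T@X).as_rotvec()).round(2),'w',s['width'].round(3),'F',s['ft_force'].round(1),'ff',round(float(s['finger_force']),1))
E
python3 -c "
from h import *
go([566,-59,200])"
```

```text
invalid input at $[0]: expected keys dx, dy, dz, ax, ay, az
invalid input at $[0]: expected keys dx, dy, dz, ax, ay, az
Traceback (most recent call last):
  File "h.py", line 24, in go
    'turn deg',np.degrees(Ro.from_matrix(R.T@X).as_rotvec()).round(2),'w',s['width'].round(3),'F',s['ft_force'].round(1),'ff',round(float(s['finger_force']),1))
                          ~~~~~~~~~~~~~~^^^^^^^
  File "scipy/spatial/transform/_rotation.pyx", line 1143, in scipy.spatial.transform._rotation.Rotation.from_matrix
ValueError: Non-positive determinant (left-handed or null coordinate frame) in rotation matrix 0: [[-5.46474995e-01  8.37688522e-01 -1.40157436e-04]
 [ 8.37687243e-01  5.46474438e-01  1.66453853e-03]
 [-1.47095728e-03 -7.92220588e-04  9.99998605e-01]].
```

```bash
sed -i 's/np.c_\[-EX/np.c_[EX/' h.py
python3 -m pendant '[{"dx":0.855,"dy":-0.523,"dz":0,"ax":0,"ay":0,"az":0},{"dx":0.855,"dy":-0.523,"dz":0,"ax":0,"ay":0,"az":0},{"dx":0.855,"dy":-0.523,"dz":0,"ax":0,"ay":0,"az":0},{"dx":0.855,"dy":-0.523,"dz":0,"ax":0,"ay":0,"az":0},{"dx":0.855,"dy":-0.523,"dz":0,"ax":0,"ay":0,"az":0},{"dx":0.855,"dy":-0.523,"dz":0,"ax":0,"ay":0,"az":0},{"dx":0.855,"dy":-0.523,"dz":0,"ax":0,"ay":0,"az":0},{"dx":0.855,"dy":-0.523,"dz":0,"ax":0,"ay":0,"az":0},{"dx":0.855,"dy":-0.523,"dz":0,"ax":0,"ay":0,"az":0},{"dx":0.855,"dy":-0.523,"dz":0,"ax":0,"ay":0,"az":0}]' 0.0 30
python3 -m pendant '[{"dx":0,"dy":0,"dz":0,"ax":0,"ay":0,"az":-1},{"dx":0,"dy":0,"dz":0,"ax":0,"ay":0,"az":-1},{"dx":0,"dy":0,"dz":0,"ax":0,"ay":0,"az":-1},{"dx":0,"dy":0,"dz":0,"ax":0,"ay":0,"az":-1},{"dx":0,"dy":0,"dz":0,"ax":0,"ay":0,"az":-1},{"dx":0,"dy":0,"dz":0,"ax":0,"ay":0,"az":-1},{"dx":0,"dy":0,"dz":0,"ax":0,"ay":0,"az":-1},{"dx":0,"dy":0,"dz":0,"ax":0,"ay":0,"az":-1},{"dx":0,"dy":0,"dz":0,"ax":0,"ay":0,"az":-1},{"dx":0,"dy":0,"dz":0,"ax":0,"ay":0,"az":-1}]'
python3 -c "
from h import *
go([566,-59,200])"
```

```text
time: 0.93
eef_pos: [481.7, -193.1, 226.4]
orientation: [0.973, 0.231, -0.0, -0.0]
ft_force: [0.4, 0.1, -0.0]
width: 0.5
finger_force: 0.0
time: 1.77
eef_pos: [481.0, -194.9, 226.1]
orientation: [0.783, 0.622, -0.0, -0.0]
ft_force: [0.8, 0.5, 0.7]
width: 0.498
finger_force: 0.0Traceback (most recent call last):
  File "<string>", line 3, in <module>
    go([566,-59,200])
    ~~^^^^^^^^^^^^^^^
  File "h.py", line 24, in go
    'turn deg',np.degrees(Ro.from_matrix(R.T@X).as_rotvec()).round(2),'w',s['width'].round(3),'F',s['ft_force'].round(1),'ff',round(float(s['finger_force']),1))
                                                                          ^^^^^^^^^^^^^^^^
AttributeError: 'float' object has no attribute 'round'
```

```bash
sed -i "s/s\['width'\].round(3)/round(s['width'],3)/" h.py
python3 -c "
from h import *
go([566,-59,150])"
```

```text
t 1.7667 pos [ 481.  -194.9  226.1] yaw -13.01 shift tool mm [151.5  52.3  76.1] turn deg [-0.05 -0.02 -6.63] w 0.498 F [0.8 0.5 0.7] ff 0.0
```

```bash
python3 -m pendant '[{"dx":0.758,"dy":0.261,"dz":0.38,"ax":0,"ay":0,"az":0},{"dx":0.758,"dy":0.261,"dz":0.38,"ax":0,"ay":0,"az":0},{"dx":0.758,"dy":0.261,"dz":0.38,"ax":0,"ay":0,"az":0},{"dx":0.758,"dy":0.261,"dz":0.38,"ax":0,"ay":0,"az":0},{"dx":0.758,"dy":0.261,"dz":0.38,"ax":0,"ay":0,"az":0},{"dx":0,"dy":0,"dz":0,"ax":0,"ay":0,"az":-0.66},{"dx":0,"dy":0,"dz":0,"ax":0,"ay":0,"az":-0.66},{"dx":0,"dy":0,"dz":0,"ax":0,"ay":0,"az":0}]'
python3 - <<'E'
from h import *
go([566,-59,50])
snap('wrist','w0'); snap('scene','scene1')
a=cv2.imread('pics/w0.png');b=cv2.imread('pics/scene1.png')
cv2.imwrite('pics/both1.png',cv2.resize(np.hstack([a,b]),(800,300)))
E
```

```text
time: 2.43
eef_pos: [566.4, -58.6, 149.5]
orientation: [0.746, 0.666, -0.001, -0.001]
ft_force: [0.8, 0.2, -0.6]
width: 0.498
finger_force: 0.0
t 2.4333 pos [566.4 -58.6 149.5] yaw -6.42 shift tool mm [-0.5 -0.1 99.5] turn deg [-0.12 -0.01 -0.04] w 0.498 F [ 0.8  0.2 -0.6] ff 0.0
```

View pics/both1.png

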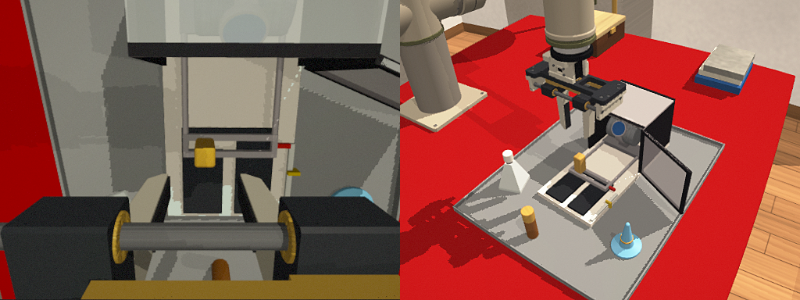

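The knob is at (204,150) in the wrist half, midway between the fingers (165 and 243). The crossbar is level in the picture, so the yaw is right. Next I check the numbers from the wrist view and descend.

```bash
cat >> h.py <<'E'
def meas(tag):
    s=load(tag);h=cv2.cvtColor(s['im'],cv2.COLOR_BGR2HSV);out=[]
    for nm,m in(('yel',cv2.inRange(h,(15,130,60),(35,255,255))),('red',cv2.inRange(h,(0,150,60),(8,255,255)))):
        n,l,st,c=cv2.connectedComponentsWithStats(m)
        for i in range(1,n):
            if st[i,4]>=15:
                for z in(76,31): 
                    p=plane(s,c[i],z); print(nm,st[i],'z',z,p.round(1),'x,y in winder axes',(p@EX).round(1),(p@EY).round(1))
E
python3 -c "
from h import *
meas('w0')"
python3 -m pendant '[{"dx":0,"dy":0,"dz":0.5,"ax":0,"ay":0,"az":0},{"dx":0,"dy":0,"dz":0.5,"ax":0,"ay":0,"az":0},{"dx":0,"dy":0,"dz":0.5,"ax":0,"ay":0,"az":0},{"dx":0,"dy":0,"dz":0.4,"ax":0,"ay":0,"az":0},{"dx":0,"dy":0,"dz":0.3,"ax":0,"ay":0,"az":0},{"dx":0,"dy":0,"dz":0.2,"ax":0,"ay":0,"az":0},{"dx":0,"dy":0,"dz":0.1,"ax":0,"ay":0,"az":0},{"dx":0,"dy":0,"dz":0,"ax":0,"ay":0,"az":0}]'
```

```text
yel [248 177  28  38 967] z 76 [568.6 -55.2  76. ] x,y in winder axes 8.3 -571.3
yel [248 177  28  38 967] z 31 [567.2 -68.4  31. ] x,y in winder axes -5.0 -571.4
yel [367 215  18  10 125] z 76 [650.2 -83.3  76. ] x,y in winder axes -10.6 -655.6
yel [367 215  18  10 125] z 31 [ 664.7 -102.    31. ] x,y in winder axes -27.6 -672.0
yel [143 269  24  69 842] z 76 [ 472.1 -134.    76. ] x,y in winder axes -80.8 -484.1
yel [143 269  24  69 842] z 31 [ 451.9 -162.6   31. ] x,y in winder axes -111.4 -467.2
yel [356 269  23  69 842] z 76 [ 643.6 -153.2   76. ] x,y in winder axes -80.8 -656.8
yel [356 269  23  69 842] z 31 [ 656.8 -185.5   31. ] x,y in winder axes -111.5 -673.5
yel [  103   332   409    52 11309] z 76 [ 601.6 -211.5   76. ] x,y in winder axes -143.4 -621.5
yel [  103   332   409    52 11309] z 31 [ 606.7 -255.1   31. ] x,y in winder axes -186.3 -631.3
red [    0     0    80   285 14224] z 76 [408.1  -7.9  76. ] x,y in winder axes 37.5 -406.5
red [    0     0    80   285 14224] z 31 [375.4 -11.9  31. ] x,y in winder axes 29.8 -374.5
red [355 183  17   7 102] z 76 [641.8 -56.   76. ] x,y in winder axes 15.6 -644.1
red [355 183  17   7 102] z 31 [654.6 -69.4  31. ] x,y in winder axes 3.7 -658.4
red [  0 320  21  63 766] z 76 [ 340.5 -171.4   76. ] x,y in winder axes -132.5 -357.5
red [  0 320  21  63 766] z 31 [ 294.6 -207.2   31. ] x,y in winder axes -173.3 -315.9
time: 3.2
eef_pos: [566.5, -59.6, 50.2]
orientation: [0.747, 0.665, -0.0, -0.0]
ft_force: [-1.4, 0.4, 0.1]
width: 0.502
finger_force: 0.0
```

```bash
python3 -m pendant '[{"dx":0,"dy":0,"dz":0,"ax":0,"ay":0,"az":0},{"dx":0,"dy":0,"dz":0,"ax":0,"ay":0,"az":0},{"dx":0,"dy":0,"dz":0,"ax":0,"ay":0,"az":0},{"dx":0,"dy":0,"dz":0,"ax":0,"ay":0,"az":0},{"dx":0,"dy":0,"dz":0,"ax":0,"ay":0,"az":0},{"dx":0,"dy":0,"dz":0,"ax":0,"ay":0,"az":0}]' -1 40
python3 -c "
from h import *
go([566,-59,50])"
```

```text
time: 3.7
eef_pos: [567.3, -59.6, 51.3]
orientation: [0.747, 0.665, 0.0, 0.0]
ft_force: [-0.7, -0.5, 2.6]
width: 0.211
finger_force: 40.0
t 3.7 pos [567.3 -59.6  51.3] yaw -6.66 shift tool mm [ 0.4 -1.4  1.3] turn deg [ 0.06  0.   -0.28] w 0.211 F [-0.7 -0.5  2.6] ff 40.0
```

```bash
python3 -m pendant '[{"dx":0,"dy":0.1,"dz":0,"ax":0,"ay":0,"az":0},{"dx":0,"dy":0.1,"dz":0,"ax":0,"ay":0,"az":0},{"dx":0,"dy":0.1,"dz":0,"ax":0,"ay":0,"az":0},{"dx":0,"dy":0.1,"dz":0,"ax":0,"ay":0,"az":0},{"dx":0,"dy":0.1,"dz":0,"ax":0,"ay":0,"az":0},{"dx":0,"dy":0.1,"dz":0,"ax":0,"ay":0,"az":0},{"dx":0,"dy":0,"dz":0,"ax":0,"ay":0,"az":0}]'
python3 -c "
from h import *
go([566,-59,50])"
```

```text
time: 4.28
eef_pos: [592.2, -62.4, 51.3]
orientation: [0.747, 0.665, 0.001, 0.001]
ft_force: [1.9, -0.1, 5.6]
width: 0.215
finger_force: 40.0
t 4.2833 pos [592.2 -62.4  51.3] yaw -6.65 shift tool mm [  0.4 -26.4   1.2] turn deg [ 0.1   0.   -0.28] w 0.215 F [ 1.9 -0.1  5.6] ff 40.0
```

```bash
for i in 1; do python3 -m pendant '[{"dx":0,"dy":0.05,"dz":0,"ax":0,"ay":0,"az":0},{"dx":0,"dy":0.05,"dz":0,"ax":0,"ay":0,"az":0},{"dx":0,"dy":0,"dz":0,"ax":0,"ay":0,"az":0}]'
python3 -m pendant '[{"dx":0,"dy":0.025,"dz":0,"ax":0,"ay":0,"az":0},{"dx":0,"dy":0,"dz":0,"ax":0,"ay":0,"az":0}]'
python3 -m pendant '[{"dx":0,"dy":0.025,"dz":0,"ax":0,"ay":0,"az":0},{"dx":0,"dy":0,"dz":0,"ax":0,"ay":0,"az":0}]'; done | grep -E "pos|ft"
python3 -c "
from h import *
go([566,-59,50])"
```

```text
eef_pos: [595.5, -62.8, 51.3]
ft_force: [-0.0, -0.8, 5.2]
eef_pos: [595.7, -62.8, 51.3]
ft_force: [-5.6, 0.8, 10.1]
eef_pos: [595.8, -62.9, 51.2]
ft_force: [-9.5, 0.8, 13.4]
t 4.8667 pos [595.8 -62.9  51.2] yaw -6.65 shift tool mm [  0.4 -30.1   1.3] turn deg [-0.14  0.   -0.28] w 0.215 F [-9.5  0.8 13.4] ff 40.0
```

```bash
python3 -m pendant '[{"dx":0,"dy":-0.03,"dz":0,"ax":0,"ay":0,"az":0},{"dx":-0.1,"dy":0,"dz":0,"ax":0,"ay":0,"az":0},{"dx":-0.1,"dy":0,"dz":0,"ax":0,"ay":0,"az":0},{"dx":0,"dy":0,"dz":0,"ax":0,"ay":0,"az":0}]' -1 50
python3 -m pendant '[{"dx":-0.1,"dy":0,"dz":0,"ax":0,"ay":0,"az":0},{"dx":-0.1,"dy":0,"dz":0,"ax":0,"ay":0,"az":0},{"dx":-0.1,"dy":0,"dz":0,"ax":0,"ay":0,"az":0},{"dx":-0.1,"dy":0,"dz":0,"ax":0,"ay":0,"az":0},{"dx":-0.1,"dy":0,"dz":0,"ax":0,"ay":0,"az":0},{"dx":0,"dy":0,"dz":0,"ax":0,"ay":0,"az":0},{"dx":0,"dy":0,"dz":0,"ax":0,"ay":0,"az":0}]'
python3 - <<'E'
from h import *
go([595.8,-62.9,51])
for n in('wrist','top','scene'): snap(n,n+'2')
a=cv2.imread('pics/scene2.png')[200:300,200:330];b=cv2.imread('pics/top2.png')[120:220,230:360];c=cv2.imread('pics/wrist2.png')
f=lambda x:cv2.resize(x,(390,300),interpolation=cv2.INTER_CUBIC)
cv2.imwrite('pics/v2.png',np.vstack([np.hstack([f(a),f(b)]),np.hstack([f(c),f(c[100:300,250:512])])]))
E
```

```text
time: 5.2
eef_pos: [594.7, -70.3, 51.2]
orientation: [0.747, 0.665, 0.0, -0.0]
ft_force: [-3.1, 4.4, 9.2]
width: 0.212
finger_force: 50.0
time: 5.78
eef_pos: [592.5, -89.5, 51.3]
orientation: [0.747, 0.665, 0.001, -0.001]
ft_force: [-2.3, 7.0, 9.4]
width: 0.21
finger_force: 50.0
t 5.7833 pos [592.5 -89.5  51.3] yaw -6.65 shift tool mm [26.8  0.2  0.3] turn deg [ 0.   -0.11 -0.28] w 0.21 F [-2.3  7.   9.4] ff 50.0
```

View pics/v2.png

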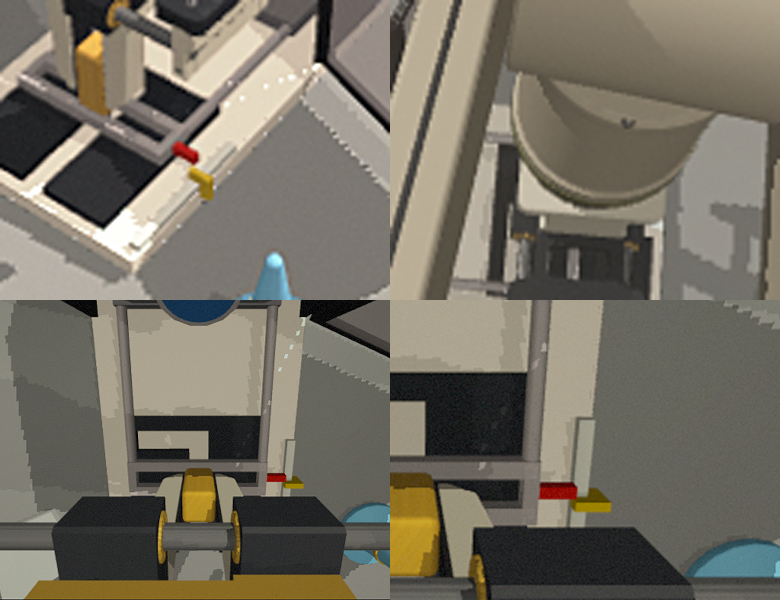

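The scene and wrist crops show the knob held in the exit slot. The red pointer is a few mm short of the yellow clip (pointer about (558,490), clip about (592,500) in the wrist crop). Next I triangulate the two.

```bash
cat >> h.py <<'E'
def gap(w,sc):
    S=[load(w),load(sc)];res={}
    boxes=[(340,200,420,260),(250,220,290,290)]
    for nm,lo,hi in(('clip',(15,130,60),(35,255,255)),('ptr',(0,150,60),(8,255,255))):
        pts=[]
        for s,b in zip(S,boxes):
            m=cv2.inRange(cv2.cvtColor(s['im'],cv2.COLOR_BGR2HSV),lo,hi);M=0*m;M[b[1]:b[3],b[0]:b[2]]=m[b[1]:b[3],b[0]:b[2]]
            n,l,st,c=cv2.connectedComponentsWithStats(M);i=1+np.argmax(st[1:,4]);pts.append(c[i]);
            ys,xs=np.where(l==i);P=np.array([dep(s,p) for p in zip(xs,ys)]);P=P[(P[:,2]>5)&(P[:,2]<60)]
            W=np.c_[P@EX,P@EY,P[:,2]]
            hi_=W[W[:,2]>np.percentile(W[:,2],60)] if nm=='clip' else W
            print(nm,st[i],'depth pts x 5/50/95%',np.percentile(W[:,0],[5,50,95]).round(1),'y',np.percentile(W[:,1],[5,95]).round(1),'z',np.percentile(W[:,2],[5,50,95]).round(1),'upper x',hi_[:,0].mean().round(1))
        o1,d1=ray(S[0],pts[0]);o2,d2=ray(S[1],pts[1]);t=np.linalg.lstsq(np.c_[d1,-d2],o2-o1,rcond=None)[0]
        p,q=o1+d1*t[0],o2+d2*t[1];m=(p+q)/2;print(nm,'tri',m.round(1),'miss',np.linalg.norm(p-q).round(1),'wx,wy',(m@EX).round(1),(m@EY).round(1))
E
python3 -c "
from h import *
gap('wrist2','scene2')
for t,sc in(('top0','scene0'),):
  s=load(t)"
```

```text
clip [371 225  28  17 304] depth pts x 5/50/95% [-32.1 -29.1 -28.3] y [-680.1 -666.8] z [17.  26.7 28.1] upper x -30.4
clip [263 256   8  11  51] depth pts x 5/50/95% [-32.9 -31.6 -28.6] y [-680.5 -668.5] z [14.9 24.7 28.7] upper x -30.6
clip tri [ 667.6 -105.5   22.7] miss 0.5 wx,wy -30.8 -675.3
ptr [350 222  26  11 250] depth pts x 5/50/95% [-25.8 -22.9 -20.8] y [-665.  -652.3] z [27.3 30.3 31.3] upper x -23.1
ptr [258 247   8   7  32] depth pts x 5/50/95% [-25.8 -24.2 -20.5] y [-665.1 -652.7] z [26.6 30.4 32.2] upper x -23.6
ptr tri [652.  -96.2  29.5] miss 0.0 wx,wy -23.3 -658.8
```

```bash
python3 -m pendant '[{"dx":-0.06,"dy":0,"dz":0,"ax":0,"ay":0,"az":0},{"dx":-0.06,"dy":0,"dz":0,"ax":0,"ay":0,"az":0},{"dx":-0.055,"dy":0,"dz":0,"ax":0,"ay":0,"az":0},{"dx":0,"dy":0,"dz":0,"ax":0,"ay":0,"az":0},{"dx":0,"dy":0,"dz":0,"ax":0,"ay":0,"az":0},{"dx":0,"dy":0,"dz":0,"ax":0,"ay":0,"az":0},{"dx":0,"dy":0,"dz":0,"ax":0,"ay":0,"az":0}]'
python3 - <<'E'
from h import *
go([595.8,-62.9,51])
for n in('wrist','scene'): snap(n,n+'3')
a=cv2.imread('pics/scene3.png')[200:300,200:330];c=cv2.imread('pics/wrist3.png')
f=lambda x:cv2.resize(x,(390,300),interpolation=cv2.INTER_CUBIC)
cv2.imwrite('pics/v3.png',np.hstack([f(a),f(c[100:300,250:512])]))
gap('wrist3','scene3')
E
```

```text
time: 6.52
eef_pos: [591.8, -96.1, 51.2]
orientation: [0.747, 0.665, 0.001, -0.001]
ft_force: [-2.5, 7.0, 8.7]
width: 0.21
finger_force: 50.0
t 6.5167 pos [591.8 -96.1  51.2] yaw -6.63 shift tool mm [33.4  0.2  0.3] turn deg [ 0.   -0.12 -0.26] w 0.21 F [-2.5  7.   8.7] ff 50.0
clip [373 216  27  15 277] depth pts x 5/50/95% [-32.4 -29.1 -28.4] y [-680.1 -667.8] z [17.  26.7 28.1] upper x -30.4
clip [263 256   8  11  50] depth pts x 5/50/95% [-33.1 -31.6 -28.7] y [-680.7 -669.3] z [13.6 25.7 28.7] upper x -30.9
clip tri [ 667.9 -105.4   22.7] miss 0.3 wx,wy -30.7 -675.6
ptr [350 222  26  11 258] depth pts x 5/50/95% [-32.3 -29.4 -27.3] y [-664.9 -652.3] z [27.  30.3 31.5] upper x -29.6
ptr [255 250   8   7  33] depth pts x 5/50/95% [-32.3 -30.9 -27.5] y [-664.9 -652.3] z [26.6 30.4 33.1] upper x -30.6
ptr tri [ 651.  -102.9   29.5] miss 0.7 wx,wy -30.0 -658.5
```

View pics/v3.png

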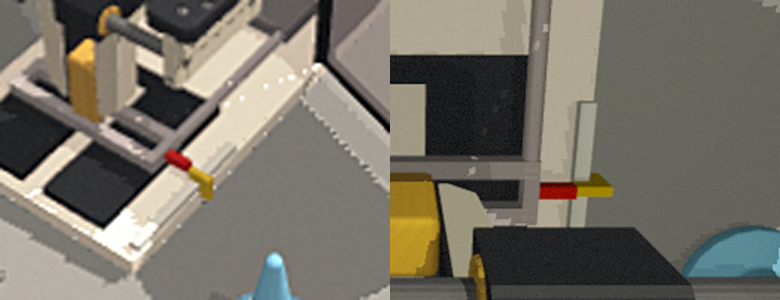

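The pointer now lines up with the clip: the two abut at about (578,190) in the wrist crop, and the measured offset is under 1 mm. The clip hasn't moved and the grip is steady, so I'm handing in.

```bash
python3 -c "
from rig import robot
print(robot.hand_in())"
```

```text
the job is handed in; nothing more can be done
None
```

The knob is in the exit slot and the carriage is drawn out and held with a 50 N grip, the pointer under 1 mm from the mark by measurement; the clip has not moved, the arm kept clear of the bottle, vial and cone, and the job is handed in (no verdict was returned).

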